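Fit the dough blade on the food processor and hold it pressed home

ROBOT

A 6-joint arm with a two-finger parallel gripper is mounted at the origin on the work surface. World frame = base frame: x ahead of the robot, y to its left, z up, the work surface at z = 0. Lengths are in m, angles in rad, forces in N, time in s.
With the tool pointing down it reaches from about 0.35 to 0.975 m from the base axis. Payload 4.9 kg.
Tool frame: the origin (TCP) lies midway between the tips of the shut fingers; the grasp point (between the pads) lies 19 mm behind it; z points along the fingers, y is the line along which they close (so a half turn about z gives the same grasp; the last joint's range is limited). The gripper opens to 85 mm and grips with 20 to 120 N. Pads are 22 mm wide; open, the fingers measure 114 mm over their backs; the gripper's body (76 mm by 85 mm) begins 54 mm behind the grasp point. The pads swing forward as they close: fully open they stand 13 mm farther back than shut.
Start: joints at [-1.377, 0.053, 1.613, -0, 1.476, -0.119], TCP at [0.192, -0.595, 0.231] pointing down, gripper open.
Joint ranges: [-3.01, 3.01], [-1.01, 2.22], [0.06, 2.58], [-1.02, 4.17], [0.09, 2.62], [-3.14, 3.14]. Speed limits (rad/s): [2.57, 2.57, 3.14, 3.14, 3.14, 3.14].

INTERFACE

Orientations are given as a rotation vector (axis times angle).
In Python, from station import ctrl gives the robot as it stands. The module is installed in compiled form; this text tells all that it offers.
- The arm moves only by the shell command python3 -m handwheel 'ROWS' [OPENING] [FORCE]. ROWS is JSON, a list of rows, each a list of 2 entries, a list of its own where there are three numbers: the shift along the tool's x, y, z in cm, then the turn, a rotation vector about the tool's x, y, z in rad. In form: [[[tx, ty, tz], [ax, ay, az]], ...]. A call has 1 to 5 rows; each row is the pose to reach, as a shift and turn from the pose commanded when the call began, along the tool's axes at that moment; what a row does not reach only later rows make up. A row lasts 1/8 s, in which the tool goes at most 62.5 mm and 10.7 degrees, less where a joint would pass 70% of its speed; a pose out of reach is approached as far as the arm can. A call with a gripper value outside its range is refused whole. OPENING is the gripper's target within -1 to 1 (shut at 1, half-way at 0, fully open at -1), set as the call begins (- or left out, the last holds). The fingers move at their own pace and stop on an object; FORCE is the grip in N (left out, the last holds). Time passes only in rows, so rows that repeat a pose let the fingers close. It gives the time, the measured TCP pose, the force, the opening and the grip force at its end, in the units of the state.
- ctrl.get_obs(): the state, without advancing time (a new reading comes with each control period).
- ctrl.get_image(name): name is "scene" or "top" or "wrist"; returns the picture (400x640x3 uint8, blue, green, red); there is no depth.
- ctrl.calibration(name): a dict with "fx", "fy", "cx", "cy" (pixels), "R" (3x3) and "t" (3): a world point X has camera coordinates R X + t. Camera axes: x right, y down, z forward; pixel columns grow to the right and rows downward; lengths in m; the calibration is good to about 2 mm. The wrist camera is an equidistant fisheye: a pixel r from the principal point sees the ray r / f radians off the axis. A picture is of the moment at which its call begins: read the wrist's pose just before it. calibration takes no time and is no camera call; for the wrist camera it gives the pose at the moment of the call.
- ctrl.finish_job(): hands the job in; it is judged then, once.
Trained networks look in the newest picture that a camera, given by its name, has taken for a name from the list of things; names that differ only in an ending like _2 or _b are one class to them, and where a whole thing is asked for, a point or a joint stands for the part that bears it (a point fixed in the world has none). Each returns a list of dicts, best first, with "score" (0 to 1); they miss things now and then, are a little off and sometimes report something else, mostly with a low value. They report only what shows in the picture. A call takes as long as a camera call. They do not tell look-alikes from the thing itself.
- ctrl.look_for(camera, query): "position" ([column, row] in pixels, amid what is visible of it).
- ctrl.landmark_of(camera, query): "position" ([column, row] in pixels: a listed point, or the origin of a listed thing).
The state is a dict: "t": time; "q": joint angles; "dq": joint speeds; "effort": joint torques, N m; "tool_pos": TCP position; "tool_rot": TCP orientation; "contact_force": force on the tool from outside, world axes, zero at the start; "wrist_torque": the same for the moment, N m; "opening": finger opening in m; "grip_force": force on a finger pad.
Only numpy, scipy, OpenCV 4.12 (cv2) and the standard library are available. Lean on these libraries where they do the work, as an engineer would, in place of code of your own. Each camera call takes 0.05 s, during which the arm holds its last target. There are 200 camera calls.

TASK

Take the white dough blade by its grip and fit it on the drive shaft in the food processor's bowl: turn it until its slots mesh with the splines of the shaft, slide it all the way down and press it firmly onto the sprung seal at the foot of the shaft. Finish while still gripping the blade and pressing it fully down, upright (I lock it from there), and leave everything else on the bench where it stands.

Things in the scene. Friction and masses are not known exactly. Their poses are not given: they have to be found in the camera images.
- dough_blade_centre (a point): white dough blade, loose, standing upright: a round plastic hub 122 mm tall (49 mm across at the foot, 40 mm at 74 mm up), two straight arms at its foot reaching 80 mm from the axis along +x and -x (11 mm thick, 1 to 23 mm above the underside). This point: on the axis, 61 mm above the underside; z is up. 0.08 to 0.17 kg
- dough_blade_grip (a point): middle of the dough blade's grip, the flat-sided head at the top of its hub: 42 mm high (80 to 122 mm above the underside), 32 mm across its two flats (along y), 44 mm long (along x). 40 mm above the centre point
- dough_blade_bore (a point): centre of the dough blade's underside. The bore opens here, 74 mm deep: a cross of two slots 9 mm wide along this point's x and y, so it fits the shaft every quarter turn, with 1.5 mm play each side of a spline
- spline_top (a point): steel drive shaft, vertical in the middle of the bowl; this point: on its axis at the top of its four splines, 121 mm above the bench. They form a cross along this point's x and y, 28 mm across, ribs 6 mm wide. Not lined up, the hub's underside rests at this height; meshed, it slides down, meets the seal 40 mm below this point and is home 46 mm below. Drags with 0.15 N m, stays where turned
- pilot_tip (a point): top of the shaft's pilot pin, 21 mm above the spline tops: 11 mm thick, its upper 12 mm tapering to 4 mm; it enters the bore at any angle and centres the hub before the splines meet
- shaft_seal (a joint): the black sprung seal ring (42 mm across) at the foot of the shaft: 0 when free, grows as the hub presses it down, 0.006 m fully down. Its spring pushes up with 4 N at the start (more than the blade weighs) and 9 N fully down
- bowl_rim (a point): centre of the clear bowl's rim, 170 mm above the bench, 49 mm above the spline tops, on the shaft's axis. The bowl is fixed, 196 mm across outside, 190 mm inside at the rim and 180 mm at its floor, which lies 58 mm below the spline tops
- processor: white food processor, fixed; its yaw varies; origin under the shaft axis at bench height. Foot 216 x 226 mm; a grey bowl handle on the -x side reaches 139 mm from the axis; the motor tower stands on the -y side, 106 to 226 mm from the axis, 170 mm wide and 207 mm high
- chopping_blade_centre (a point): the other attachment, not to be used: same size but black, with two curved steel blades reaching about 80 mm from its axis; stands upright, loose; this point is half-way up
- slicing_disc: steel slicing disc 150 mm across, 16 mm high, lying on the bench, loose, origin at its underside
- storage_jar: white storage jar with steel lid, 90 mm across, 130 mm high, loose, origin at its underside
- sugar_tin: red tin, 80 mm across, 110 mm high, loose, origin at its underside
- tart_tin: small fluted tart tin, 110 mm across, 24 mm high, loose, origin at its underside
- scraper: dough scraper lying on the bench, steel blade 100 x 120 mm with a dark wooden back, 22 mm high, loose, origin under the wooden back
- cup: paper cup, 72 mm across, 85 mm high, loose, origin at its underside
Things that resemble listed ones, but are neither listed nor needed, are in the scene too. What is shaped like the part that bears dough_blade_centre but blue or red is not meant.

How it is judged:
On the way, in this order (a step that is already met when the one before it is completed fails the run):
1. the dough blade is brought upright over the drive shaft (horizontal distance between dough_blade_centre and spline_top below 0.02 m and angle between dough_blade_centre's own z axis and vertical below 0.25 rad and z of dough_blade_centre in the frame of spline_top above 0.058 m).
2. its slots mesh with the splines and the hub has slid at least 15 mm down on them (horizontal distance between dough_blade_centre and spline_top below 0.005 m and angle between dough_blade_centre's own z axis and vertical below 0.1 rad and z of dough_blade_centre in the frame of spline_top below 0.046 m), for 0.1 s.
At the end, for the whole second after the job is handed in: the dough blade is meshed on the shaft, upright within 4 degrees, its underside at least 42.5 mm below the spline tops, the seal pressed down by at least 3.5 of its 6 mm, and the fingers still hold the blade with more than 2 N (z of dough_blade_centre in the frame of spline_top below 0.0185 m and horizontal distance between dough_blade_centre and spline_top below 0.005 m and angle between dough_blade_centre's own z axis and vertical below 0.07 rad and value of joint shaft_seal above 0.0035 m and contact force between the fingers and dough_blade above 2 N); the arm keeps its last pose, push and grip.
It fails at once if a thing that is not part of the job is shoved by more than 40 mm or knocked over (distance of any of chopping_blade_centre, slicing_disc, storage_jar, sugar_tin, tart_tin, scraper, cup from where it was at the start of the episode above 0.04 m or angle between any of chopping_blade_centre, storage_jar, sugar_tin, cup's own z axis and vertical above 0.6 rad).
It also fails if it takes over 46 s, if anything falls off the work surface, if the arm or the gripper's body presses on something with over 40 N, if the wrist force passes 120 N, or if a joint passes its speed limit or range.

## Working session

There is one attempt and no reset: what is moved stays moved. The work goes in short steps, Python scripts to look and compute and a shell command to move; the robot and the scene stay as the last step left them, time stands still between calls to the robot, and variables do not carry over. Pictures are saved under pics/ and viewed, at most 10 in all, crops included, and the job is handed in when it is done.

```bash
mkdir -p pics; cat > h.py <<'E'
import numpy as np, cv2
from scipy.spatial.transform import Rotation as Rn
from station import ctrl
np.set_printoptions(precision=4,suppress=True)
def ray(c,px):
    K=ctrl.calibration(c) if isinstance(c,str) else c[1]
    n=c if isinstance(c,str) else c[0]
    R=np.array(K["R"]);t=np.array(K["t"])
    u=np.array([(px[0]-K["cx"])/K["fx"],(px[1]-K["cy"])/K["fy"]])
    if n=="wrist":
        r=np.linalg.norm(u); d=np.r_[u/r*np.sin(r),np.cos(r)] if r>1e-9 else np.array([0,0,1.])
    else: d=np.r_[u,1]
    d=R.T@d; return -R.T@t, d/np.linalg.norm(d)
def atz(c,px,z):
    o,d=ray(c,px); return o+d*(z-o[2])/d[2]
def proj(c,X):
    K=ctrl.calibration(c); p=np.array(K["R"])@np.array(X)+np.array(K["t"])
    if c=="wrist":
        r=np.hypot(p[0],p[1]);th=np.arctan2(r,p[2]); u=p[:2]/max(r,1e-9)*th
    else: u=p[:2]/p[2]
    return np.array([K["cx"]+K["fx"]*u[0],K["cy"]+K["fy"]*u[1]])
def tri(a,b):
    (o1,d1),(o2,d2)=a,b
    A=np.stack([d1,-d2],1); s=np.linalg.lstsq(A,o2-o1,rcond=None)[0]
    p,q=o1+d1*s[0],o2+d2*s[1]; return (p+q)/2,np.linalg.norm(p-q)
E
python3 - <<'E'
from h import *
s=ctrl.get_image("scene");t=ctrl.get_image("top")
cv2.imwrite("pics/s.png",s);cv2.imwrite("pics/t.png",t)
zs=dict(dough_blade_centre=.061,dough_blade_grip=.101,spline_top=.121,pilot_tip=.142,bowl_rim=.17,processor=0,chopping_blade_centre=.061)
for n,z in zs.items():
  for c in("scene","top"):
    for r in ctrl.landmark_of(c,n)[:4]: print(n,c,np.array(r["position"]).round(1),round(r["score"],2),atz(c,r["position"],z))
for n in("slicing_disc","storage_jar","sugar_tin","tart_tin","scraper","cup"):
    for r in ctrl.landmark_of("top",n)[:2]: print(n,round(r["score"],2),atz("top",r["position"],0))
for c in("scene","top"): print(ray(c,(320,200)))
E
```

```text
dough_blade_centre scene [329.6 229.1] 0.95 [0.6294 0.1149 0.061 ]
dough_blade_centre scene [250.5 196.1] 0.88 [ 0.3485 -0.1013  0.061 ]
dough_blade_centre scene [335.7 169.7] 0.7 [0.2502 0.2642 0.061 ]
dough_blade_centre top [250.6 311.1] 0.96 [0.2616 0.2642 0.061 ]
dough_blade_centre top [378.3 287. ] 0.93 [ 0.3281 -0.1026  0.061 ]
dough_blade_centre top [304.6 188. ] 0.56 [0.6216 0.11   0.061 ]
dough_blade_centre top [235.5 164.3] 0.24 [0.6955 0.3183 0.061 ]
dough_blade_grip scene [339.3 162. ] 0.91 [0.263  0.2746 0.101 ]
dough_blade_grip scene [325.9 217.2] 0.8 [0.6158 0.1065 0.101 ]
dough_blade_grip scene [248.3 186.5] 0.72 [ 0.3451 -0.1049  0.101 ]
dough_blade_grip top [301.3 182.5] 0.92 [0.6289 0.1189 0.101 ]
dough_blade_grip top [246.3 314.7] 0.69 [0.2524 0.2711 0.101 ]
dough_blade_grip top [376.4 284.7] 0.62 [ 0.3333 -0.0924  0.101 ]
spline_top scene [224.9 223.3] 0.59 [ 0.581  -0.2104  0.121 ]
spline_top top [415.7 195.8] 0.55 [ 0.584  -0.2092  0.121 ]
pilot_tip scene [224. 218.] 0.48 [ 0.5824 -0.2105  0.142 ]
pilot_tip top [417.4 196.6] 0.58 [ 0.5772 -0.2096  0.142 ]
bowl_
[... 453 characters left out ...]
.5] 0.59 [ 0.3854 -0.216   0.061 ]
chopping_blade_centre scene [224.2 222.8] 0.44 [ 0.4906 -0.2115  0.061 ]
chopping_blade_centre top [220. 256.] 0.77 [0.4193 0.3564 0.061 ]
slicing_disc 0.56 [0.5884 0.5054 0.    ]
slicing_disc 0.52 [0.6385 0.1033 0.    ]
storage_jar 0.74 [0.5915 0.513  0.    ]
storage_jar 0.73 [0.7977 0.131  0.    ]
sugar_tin 0.72 [ 0.7964 -0.095   0.    ]
tart_tin 0.37 [0.5918 0.5062 0.    ]
scraper 0.91 [0.3953 0.1138 0.    ]
scraper 0.65 [ 0.5825 -0.2154  0.    ]
cup 0.8 [ 0.2669 -0.3143  0.    ]
cup 0.54 [ 0.6081 -0.2401  0.    ]
(array([ 1.6498, -0.2205,  0.8603]), array([-0.8076,  0.2403, -0.5386]))
(array([0.2815, 0.0842, 1.543 ]), array([ 0.2005, -0.0132, -0.9796]))
```

View pics/s.png

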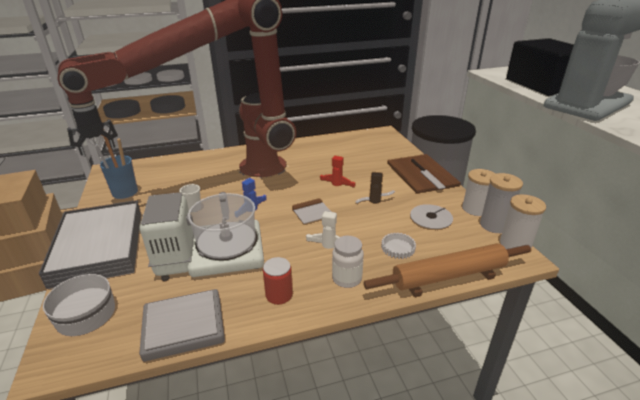

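View pics/t.png

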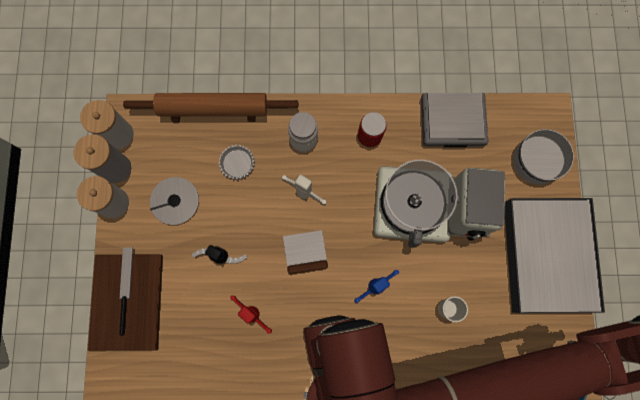

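Three pieces have this shape. One is white, at scene (329,229) / top (304,188). One is blue, at scene (250,196) / top (378,287). One is red, at scene (336,170) / top (250,312). The black one, at scene (375,187), is the chopping blade. The white one fits the description, so I'll confirm it in an enlarged crop together with the shaft.

```bash
python3 - <<'E'
from h import *
s=cv2.imread("pics/s.png");t=cv2.imread("pics/t.png")
z=lambda a,x,y,w,h:cv2.resize(a[y:y+h,x:x+w],(400,300),interpolation=cv2.INTER_CUBIC)
cv2.imwrite("pics/c1.png",np.vstack([np.hstack([z(t,264,158,80,60),z(s,290,195,80,60)]),np.hstack([z(t,360,150,160,120),z(s,184,180,100,75)])]))
E
```

```text
(no output)
```

View pics/c1.png

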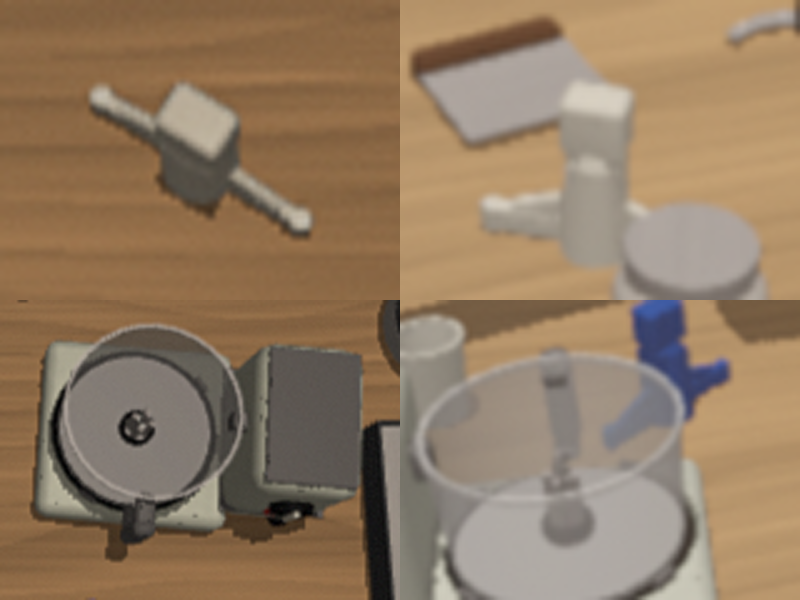

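The crop confirms it: the white dough blade stands upright, with its arm tips at about (284,178) and (324,202) in the top view. The bowl is clear, with its splined shaft at about (415,196). On the way to the blade I'll look down at the shaft from above.

```bash
cat >> h.py <<'E'
def go(P,yaw=None):
    "shift(cm)/turn in tool axes to reach TCP P with tool down, tool x at world yaw (mod pi)"
    o=ctrl.get_obs();R=Rn.from_rotvec(o["tool_rot"]);p=np.array(o["tool_pos"])
    sh=R.inv().apply(np.array(P)-p)*100
    cur=np.arctan2(*R.as_matrix()[:2,0][::-1])
    y=cur if yaw is None else cur+(yaw-cur+np.pi/2)%np.pi-np.pi/2
    T=Rn.from_matrix([[np.cos(y),np.sin(y),0],[np.sin(y),-np.cos(y),0],[0,0,-1]])
    print("t",o["t"],"pos",p,"curyaw",cur,"q6",o["q"][5],"shift",sh,"turn",(R.inv()*T).as_rotvec())
E
python3 - <<'E'
from h import *
a,b=atz("top",(284,177.6),.012),atz("top",(324,202),.012)
print("tips",a,b,"mid",(a+b)/2,np.linalg.norm(a-b),"yaw",np.arctan2(*(a-b)[:2][::-1]))
print(tri(ray("scene",(325.9,217.2)),ray("top",(301.3,182.5))))
print(tri(ray("scene",(224.9,223.3)),ray("top",(415.7,195.8))))
go([.58,-.21,.40],0)
K=ctrl.calibration("wrist");R=Rn.from_rotvec(ctrl.get_obs()["tool_rot"])
o,d=ray("wrist",(K["cx"],K["cy"]));print("cam in tool",R.inv().apply(o-ctrl.get_obs()["tool_pos"]),R.inv().apply(d),K["fx"])
E
```

```text
tips [0.6661 0.1747 0.012 ] [0.5886 0.0512 0.012 ] mid [0.6274 0.113  0.012 ] 0.1458199553009714 yaw 1.0099521763454806
(array([0.6254, 0.1114, 0.1073]), np.float64(0.015207204305123448))
(array([ 0.5836, -0.2097,  0.1226]), np.float64(0.0014717111859524127))
t 1.1 pos [ 0.1923 -0.5947  0.2313] curyaw 0.3127757004097296 q6 -0.11900180014170855 shift [ 48.7245 -24.6705 -16.8718] turn [0.     0.     0.3128]
cam in tool [ 0.0831 -0.0002 -0.143 ] [-0.3253 -0.0005  0.9456] 309.70691628693146
```

```bash
python3 -m handwheel '[[[5,-3,-10],[0,0,0.1]],[[10,-6,-13],[0,0,0.2]],[[15,-9,-13],[0,0,0.31]],[[20,-12,-13],[0,0,0.31]],[[25,-15,-13],[0,0,0.31]]]' && python3 -c "
from h import *
go([.53,-.21,.36],0)"
```

```text
t: 1.72
tool_pos: [0.3653, -0.3965, 0.3611]
tool_rot: [3.14, 0.003, 0.002]
contact_force: [0.5, -0.8, 0.2]
opening: 0.0854
grip_force: 0.0
t 1.725 pos [ 0.3653 -0.3965  0.3611] curyaw 0.0021873550866629505 q6 0.6040672487730036 shift [ 16.5151 -18.6159   0.1006] turn [ 0.002  -0.0015  0.0022]
```

```bash
python3 -m handwheel '[[[4,-4.7,0],[0,0,0]],[[8,-9.4,0],[0,0,0]],[[12,-14,0],[0,0,0]],[[16,-18.5,0],[0,0,0]],[[16,-18.5,0],[0,0,0]]]' && python3 - <<'E'
from h import *
K=ctrl.calibration("wrist");im=ctrl.get_image("wrist");cv2.imwrite("pics/w1.png",im)
go([.53,-.21,.36],0)
for n,z in dict(spline_top=.121,pilot_tip=.142,bowl_rim=.17).items():
    for r in ctrl.landmark_of("wrist",n)[:2]: print(n,np.array(r["position"]),r["score"],atz(("wrist",K),r["position"],z))
p=proj("wrist",[.583,-.21,.121]);print(p)
x,y=p.astype(int)
c=cv2.resize(im[max(0,y-40):y+40,max(0,x-50):x+50],(800,600),interpolation=cv2.INTER_CUBIC)
print(max(0,x-50),max(0,y-40));cv2.imwrite("pics/w1c.png",c)
E
```

```text
t: 2.35
tool_pos: [0.5254, -0.2091, 0.3595]
tool_rot: [-3.141, -0.014, 0.0]
contact_force: [-0.5, -0.7, -0.4]
opening: 0.0856
grip_force: 0.0
t 2.4 pos [ 0.5244 -0.2108  0.3596] curyaw 0.0063259157108994215 q6 1.0507416408704038 shift [ 0.5566 -0.0767 -0.0442] turn [0.0001 0.0005 0.0063]
spline_top [320.4 122.3] 0.58 [ 0.5798 -0.2137  0.121 ]
pilot_tip [59.5 73.6] 0.6 [0.6802 0.1693 0.142 ]
pilot_tip [ 13.2 135.2] 0.55 [0.6012 0.3139 0.142 ]
bowl_rim [321.1 123.4] 0.91 [ 0.5823 -0.2138  0.17  ]
[313.5288 117.7911]
263 77
```

View pics/w1c.png

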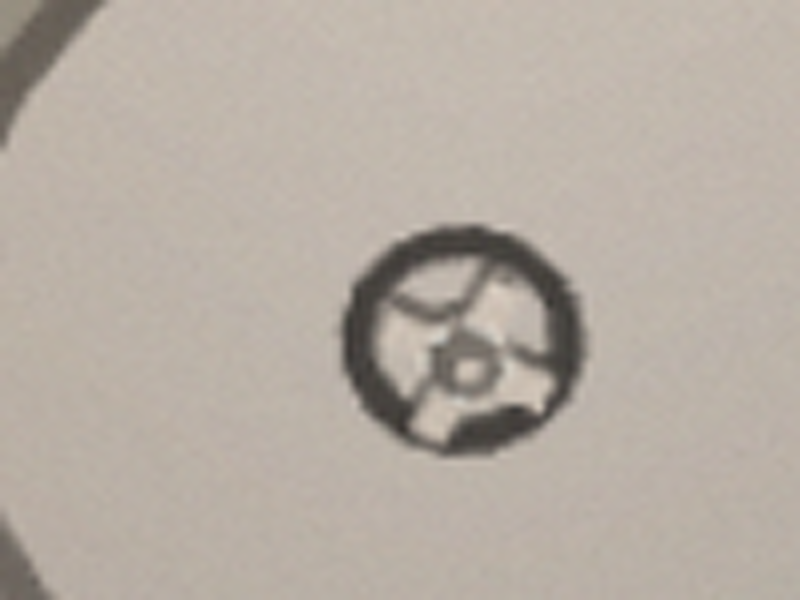

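The crop shows the shaft from above: the spline cross is centred near (321.5,123.5) in the wrist picture, with ribs running diagonally at about 60° and −27° in the image. I'll take one closer look for an exact yaw.

```bash
python3 -m handwheel '[[[0,0,4.5],[0,0,0]],[[-0.5,0,9],[0,0,0]],[[-0.5,0,10],[0,0,0]],[[-0.5,0,10],[0,0,0]]]' && python3 - <<'E'
from h import *
K=ctrl.calibration("wrist");im=ctrl.get_image("wrist");cv2.imwrite("pics/w2.png",im)
C=np.array([.5815,-.2125]) ; print(proj("wrist",[*C,.121]))
for n,z in dict(spline_top=.121,pilot_tip=.142,bowl_rim=.17).items():
    for r in ctrl.landmark_of("wrist",n)[:1]: print(n,np.array(r["position"]),r["score"],atz(("wrist",K),r["position"],z))
# rectify: orthographic view of plane z=.121, 0.1mm/px, up=+x, left=+y
g=np.arange(300)-149.5
X=C[0]-g[:,None]*2e-4+0*g; Y=C[1]-g[None]*2e-4+0*g[:,None]
m=np.array([[proj("wrist",[x,y,.121]) for x,y in zip(a[::10],b[::10])] for a,b in zip(X[::10],Y[::10])],np.float32)
m=cv2.resize(m,(300,300),interpolation=cv2.INTER_LINEAR) # approx
o=cv2.remap(im,m[...,0],m[...,1],cv2.INTER_CUBIC)
o=cv2.resize(o,(600,600));cv2.imwrite("pics/rect.png",o)
K2=dict(K,R=np.array(K["R"]).tolist(),t=np.array(K["t"]).tolist())
import json;json.dump({k:(v if isinstance(v,list) else float(v)) for k,v in K2.items() if k in("fx","fy","cx","cy","R","t")},open("K2.json","w"))
x,y=proj("wrist",[*C,.121]).astype(int);print(x-32,y-24)
cv2.imwrite("pics/w2c.png",cv2.resize(im[y-24:y+24,x-32:x+32],(800,600),interpolation=cv2.INTER_CUBIC))
E
```

```text
t: 3.05
tool_pos: [0.5184, -0.2132, 0.2602]
tool_rot: [3.142, 0.002, 0.0]
contact_force: [0.5, -0.6, -0.1]
opening: 0.0852
grip_force: 0.0
[315.015  121.8836]
spline_top [316.2 125. ] 0.93 [ 0.5777 -0.2133  0.121 ]
pilot_tip [320.3 128.2] 0.58 [ 0.5768 -0.2167  0.142 ]
bowl_rim [319.7 133.1] 0.59 [ 0.5757 -0.2159  0.17  ]
283 98
```

View pics/w2c.png

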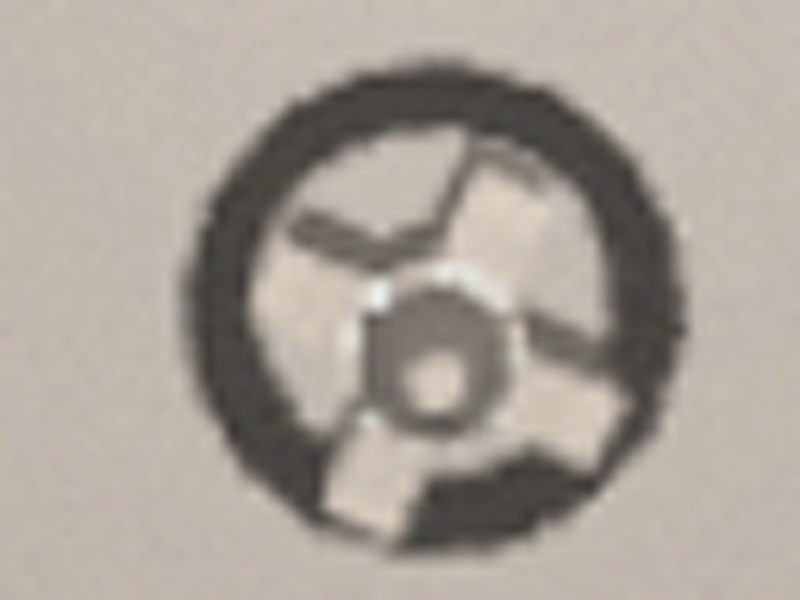

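The closer crop shows the spline tops sharply. One rib runs from (361,522) to (514,168) in the crop, and the right rib's end is at (612,432). The centre lies near crop (437,345).

```bash
python3 - <<'E'
from h import *
import json
K=("wrist",json.load(open("K2.json")))
f=lambda x,y:atz(K,(283+(x+.5)/12.5-.5,98+(y+.5)/12.5-.5),.121)[:2]
a,b,r=f(361,522),f(514,168),f(612,432)
c=(a+b)/2;ang=lambda v:np.degrees(np.arctan2(v[1],v[0]))
print("len",np.linalg.norm(a-b),np.linalg.norm(r-c),"c",c,"yaw",ang(b-a),ang(r-c)%360)
for e in [((325,505),(478,150)),((400,545),(552,187)),((530,345),(625,385)),((545,445),(592,470)),((322,500),(400,545)),((290,240),(370,265))]:
    print(ang(f(*e[1])-f(*e[0]))%90)
go([.627,.113,.25],1.01)
E
```

```text
len 0.02826995104937374 0.014215011587694552 c [ 0.5775 -0.2144] yaw -23.009871402886944 243.70072403002217
66.96101149618
67.44999632887371
67.32170423242712
62.04844111659466
59.54931186081859
72.22190050955315
t 3.25 pos [ 0.5196 -0.2131  0.2624] curyaw 0.002553801906297293 q6 1.0465689761333437 shift [ 10.8152 -32.583    1.2174] turn [ 0.0037 -0.0023 -1.0074]
```

```bash
python3 -m handwheel '[[[1.4,-5,-1],[0,0,-0.17]],[[2.8,-10,-1],[0,0,-0.34]],[[4.2,-15,-1],[0,0,-0.51]],[[5.6,-20,0],[0,0,-0.68]],[[7,-25,0],[0,0,-0.85]]]' && python3 -c "
from h import *
go([.600,.071,.26],1.01)"
```

```text
t: 3.88
tool_pos: [0.5886, 0.0396, 0.2607]
tool_rot: [2.856, 1.307, 0.002]
contact_force: [-0.4, -0.2, 0.2]
opening: 0.0853
grip_force: 0.0
t 3.875 pos [0.5886 0.0396 0.2607] curyaw 0.8585681100947629 q6 0.6533534662205148 shift [ 3.1218 -1.1876  0.0708] turn [ 0.0014 -0.0008 -0.1514]
```

```bash
python3 -m handwheel '[[[3,-1.2,0],[0,0,-0.15]],[[3,-1.2,0],[0,0,-0.15]],[[3,-1.2,0],[0,0,-0.15]]]' && python3 - <<'E'
from h import *
im=ctrl.get_image("wrist");cv2.imwrite("pics/w3.png",im)
for n,z in dict(dough_blade_grip=.101,dough_blade_centre=.061).items():
    for r in ctrl.landmark_of("wrist",n)[:2]: print(n,np.array(r["position"]),r["score"],atz("wrist",r["position"],z))
x,y=proj("wrist",[.627,.113,.122]).astype(int);print(x,y)
x0,y0=max(0,x-100),max(0,y-75);print(x0,y0)
c=cv2.resize(im[y0:y0+150,x0:x0+200],(800,600),interpolation=cv2.INTER_CUBIC)
cv2.imwrite("pics/w3c.png",c);go([.627,.113,.2],1.01)
import json;K=ctrl.calibration("wrist");json.dump({k:(np.array(K[k]).tolist()) for k in("fx","fy","cx","cy","R","t")},open("K3.json","w"))
E
```

```text
t: 4.25
tool_pos: [0.599, 0.0679, 0.2607]
tool_rot: [2.755, 1.508, 0.002]
contact_force: [-0.1, 0.0, 0.4]
opening: 0.0852
grip_force: 0.0
dough_blade_grip [ 35.9 201.5] 0.83 [0.2458 0.27   0.101 ]
dough_blade_grip [313.2 130.4] 0.65 [0.6244 0.1135 0.101 ]
dough_blade_centre [233.2 353.1] 0.94 [ 0.3284 -0.106   0.061 ]
dough_blade_centre [ 53.3 193.4] 0.79 [0.2461 0.2691 0.061 ]
315 131
215 56
t 4.4 pos [0.5987 0.0673 0.2602] curyaw 1.000732064810819 q6 0.5585585090351352 shift [ 5.379  -0.0864  6.0182] turn [ 0.0006 -0.0002 -0.0093]
```

View pics/w3c.png

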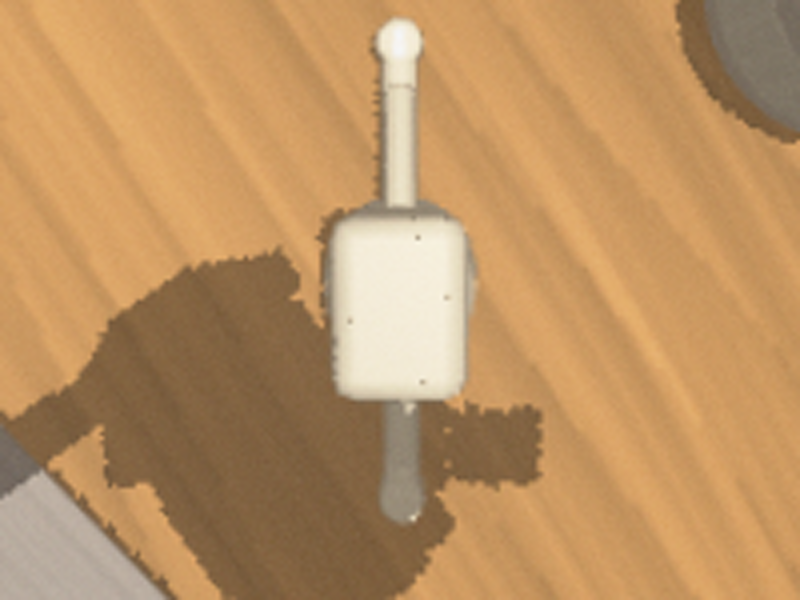

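The head's top spans crop (331–467, 213–400), with the arm tips at (400,40) and (402,503). The tool is already nearly aligned with it.

```bash
python3 - <<'E'
from h import *
import json
K=("wrist",json.load(open("K3.json")))
f=lambda x,y,z:atz(K,(215+(x+.5)/4-.5,56+(y+.5)/4-.5),z)
c=f(399,306,.122);a,b=f(400,40,.012),f(402,503,.012)
e1,e2=f(399,213,.122),f(399,400,.122)
y=np.arctan2(*(a-b)[:2][::-1]);print(c,e1,np.linalg.norm(e1-e2),(a+b)/2,np.linalg.norm(a-b),y)
go([*c[:2],.2],y);go([*c[:2],.085],y)
print(ray(K,(320,200))[0])
E
```

```text
[0.6257 0.1133 0.122 ] [0.6371 0.1311 0.122 ] 0.04301618259758052 [0.6248 0.1116 0.012 ] 0.14887652547688748 1.003727004499097
t 4.4 pos [0.5987 0.0673 0.2602] curyaw 1.000732064810819 q6 0.5585585090351352 shift [ 5.3316 -0.2151  6.0181] turn [ 0.0006 -0.0002 -0.003 ]
t 4.4 pos [0.5987 0.0673 0.2602] curyaw 1.000732064810819 q6 0.5585585090351352 shift [ 5.3297 -0.2221 17.5181] turn [ 0.0006 -0.0002 -0.003 ]
[0.643  0.138  0.4032]
```

```bash
python3 -m handwheel '[[[5.3,-0.2,2],[0,0,0]],[[5.3,-0.2,7],[0,0,0]],[[5.3,-0.2,12],[0,0,0]],[[5.3,-0.2,12.5],[0,0,0]],[[5.3,-0.2,12.5],[0,0,0]]]' && python3 -c "
from h import *
go([.6257,.1133,.085],1.0037)"
```

```text
t: 5.03
tool_pos: [0.6261, 0.1135, 0.1361]
tool_rot: [2.755, 1.508, 0.002]
contact_force: [0.2, -0.4, 0.6]
opening: 0.0853
grip_force: 0.0
t 5.025 pos [0.6261 0.1135 0.1361] curyaw 1.0017109391433983 q6 0.6315481178463314 shift [-0.0439 -0.0338  5.1145] turn [ 0.0012 -0.0008 -0.002 ]
```

```bash
python3 -m handwheel '[[[0,0,2.5],[0,0,0]],[[0,0,5],[0,0,0]],[[0,0,5.1],[0,0,0]],[[0,0,5.1],[0,0,0]]]' && python3 -m handwheel '[[[0,0,0],[0,0,0]],[[0,0,0],[0,0,0]],[[0,0,0],[0,0,0]],[[0,0,0],[0,0,0]],[[0,0,0],[0,0,0]]]' 1 60 && python3 -m handwheel '[[[0,0,0],[0,0,0]],[[0,0,0],[0,0,0]],[[0,0,0],[0,0,0]]]'
```

```text
t: 5.52
tool_pos: [0.6273, 0.114, 0.0867]
tool_rot: [2.754, 1.509, 0.006]
contact_force: [-0.2, 0.5, 0.9]
opening: 0.0852
grip_force: 0.0
t: 6.15
tool_pos: [0.626, 0.1141, 0.0844]
tool_rot: [2.754, 1.51, 0.002]
contact_force: [0.5, 0.0, 3.3]
opening: 0.0316
grip_force: 59.8
t: 6.52
tool_pos: [0.626, 0.114, 0.0844]
tool_rot: [2.754, 1.51, 0.002]
contact_force: [1.3, -0.9, 4.2]
opening: 0.0311
grip_force: 59.9
```

```bash
python3 -m handwheel '[[[0,0,-3],[0,0,0]],[[0,0,-8],[0,0,0]],[[0,0,-14],[0,0,0]],[[0,0,-20],[0,0,0]],[[0,0,-21.5],[0,0,0]]]' && python3 - <<'E'
from h import *
ctrl.get_image("wrist")
y=np.radians(66.5);go([.579,-.2138,.30],y)
E
```

```text
t: 7.15
tool_pos: [0.6266, 0.1144, 0.3033]
tool_rot: [2.753, 1.509, 0.009]
contact_force: [0.6, 1.1, -1.2]
opening: 0.0314
grip_force: 59.9
t 7.2 pos [0.6264 0.1143 0.3028] curyaw 1.0029601060431934 q6 0.6314277977598262 shift [-30.2139  13.6465   0.2328] turn [ 0.0043 -0.003  -0.1577]
```

```bash
python3 -m handwheel '[[[-5,2.3,0],[0,0,0]],[[-10,4.5,0],[0,0,-0.05]],[[-15,6.8,0],[0,0,-0.1]],[[-20,9,0],[0,0,-0.16]],[[-25,11.3,0],[0,0,-0.16]]]' && python3 -m handwheel '[[[-4,3,0],[0,0,0]],[[-4,3,0],[0,0,0]],[[-4,3,0],[0,0,0]]]' && python3 - <<'E'
from h import *
for c in("scene","wrist","top"):cv2.imwrite(f"pics/{c}4.png",ctrl.get_image(c))
y=np.radians(66.5);go([.579,-.2138,.30],y)
for n in("dough_blade_grip","dough_blade_centre","dough_blade_bore","spline_top","pilot_tip"):
  for c in("scene","top"):
    for r in ctrl.landmark_of(c,n)[:3]: print(n,c,np.array(r["position"]).round(1),round(r["score"],2))
s=cv2.imread("pics/scene4.png");t=cv2.imread("pics/top4.png")
z=lambda a,x,y,w,h:cv2.resize(a[y:y+h,x:x+w],(400,600),interpolation=cv2.INTER_CUBIC)
cv2.imwrite("pics/c4.png",np.hstack([z(s,180,120,100,150),z(t,375,125,80,120)]))
E
```

```text
t: 7.82
tool_pos: [0.5844, -0.1584, 0.2942]
tool_rot: [-2.62, -1.723, 0.006]
contact_force: [1.0, 0.2, -1.6]
opening: 0.0312
grip_force: 59.7
t: 8.2
tool_pos: [0.5969, -0.2053, 0.2954]
tool_rot: [-2.621, -1.722, 0.004]
contact_force: [0.3, 0.2, -1.2]
opening: 0.0314
grip_force: 60.3
t 8.35 pos [ 0.5976 -0.2047  0.2976] curyaw 1.1643686503623478 q6 -0.04133432823395788 shift [-1.5756 -1.3502 -0.234 ] turn [-0.0018 -0.0003  0.0037]
dough_blade_grip scene [339.4 161.5] 0.95
dough_blade_grip scene [217.2 171.3] 0.84
dough_blade_grip scene [249.2 184.9] 0.72
dough_blade_grip top [248.5 310.5] 0.71
dough_blade_centre scene [337.5 171.2] 0.86
dough_blade_centre scene [249.1 195.8] 0.82
dough_blade_centre scene [221.  185.7] 0.77
dough_blade_centre top [251.3 313.3] 0.7
dough_blade_centre top [447.7 305.6] 0.64
dough_blade_bore scene [222.2 203.5] 0.65
dough_blade_bore scene [337.  181.5] 0.58
dough_blade_bore scene [253.9 207.1] 0.58
dough_blade_bore top [249.4 315.9] 0.7
dough_blade_bore top [421.7 180.4] 0.46
spline_top scene [430.4 218.1] 0.36
pilot_tip scene [223.  220.6] 0.51
```

View pics/c4.png

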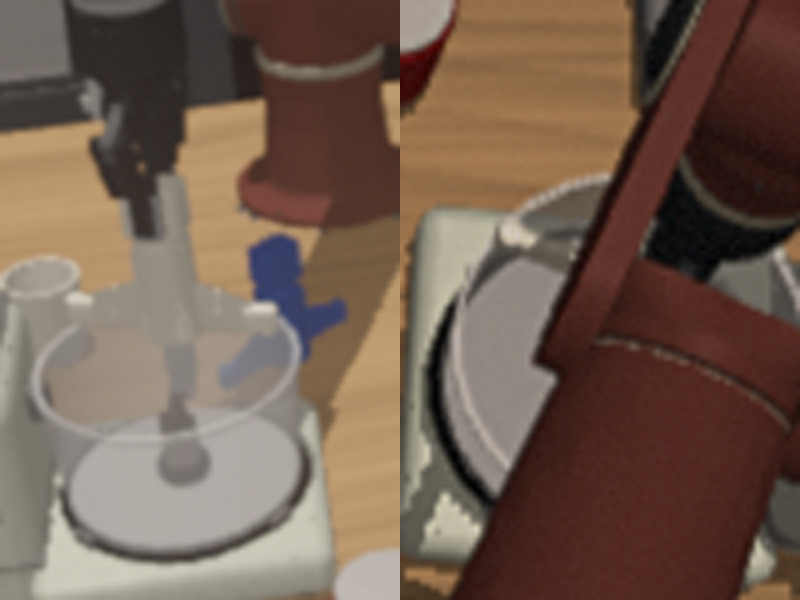

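The scene shows the blade held upright, with the shaft just beneath it. I'll centre it and lower it to just above the pilot pin.

```bash
python3 -m handwheel '[[[-1.6,-1.35,0],[0,0,0]],[[-1.6,-1.35,0],[0,0,0]],[[-1.6,-1.35,3],[0,0,0]],[[-1.6,-1.35,5.8],[0,0,0]],[[-1.6,-1.35,5.8],[0,0,0]]]' && python3 - <<'E'
from h import *
K=ctrl.calibration("wrist");im=ctrl.get_image("wrist");s=ctrl.get_image("scene")
go([.579,-.2138,.236],np.radians(66.5))
z=lambda a,x,y,w,h:cv2.resize(a[y:y+h,x:x+w],(400,600),interpolation=cv2.INTER_CUBIC)
cv2.imwrite("pics/c5.png",np.hstack([z(s,190,160,64,96),cv2.resize(im,(400,250))[0:250].repeat(1,0) if 0 else cv2.resize(im[0:300,220:420],(400,600))]))
E
```

```text
t: 9.48
tool_pos: [0.5775, -0.2148, 0.2376]
tool_rot: [-2.622, -1.722, 0.004]
contact_force: [-0.1, 0.1, -2.4]
opening: 0.0313
grip_force: 60.0
t 9.575 pos [ 0.5793 -0.2156  0.2415] curyaw 1.1625457392600527 q6 -0.06846362246405549 shift [ 0.1564 -0.0979  0.5514] turn [ 0.0007 -0.      0.0019]
```

View pics/c5.png

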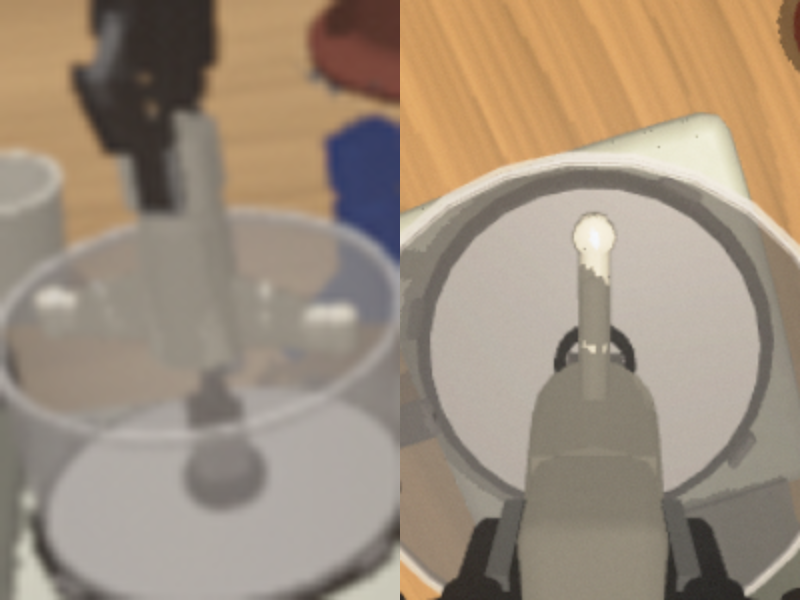

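The scene crop suggests the hub foot, centred near scene x≈221, sits left of the pilot at x≈224. I'll check that numerically.

```bash
python3 - <<'E'
from h import *
im=ctrl.get_image("scene")
for z in(.121,.142,.155,.2):print(z,proj("scene",[.579,-.2138,z]),proj("scene",[.5793,-.2156,z]),proj("scene",[.579,-.2038,z]))
s=im[160:256,190:254];cv2.imwrite("pics/c6.png",np.hstack([cv2.resize(s[20:80],(800,750),interpolation=cv2.INTER_CUBIC)[75:675]]))
o=ctrl.get_obs();print(o["tool_pos"],o["contact_force"],o["wrist_torque"])
E
```

```text
0.121 [223.7138 223.1362] [223.1358 223.2921] [226.9701 222.5725]
0.142 [222.8041 217.5815] [222.2205 217.7359] [226.091  217.0228]
0.155 [222.2328 214.0929] [221.6457 214.2464] [225.539  213.5375]
0.2 [220.2053 201.7124] [219.6055 201.8622] [223.5798 201.1691]
[ 0.5797 -0.2158  0.2425] [ 0.2495 -0.8953 -1.2146] [-0.0137  0.0255 -0.0224]
```

View pics/c6.png

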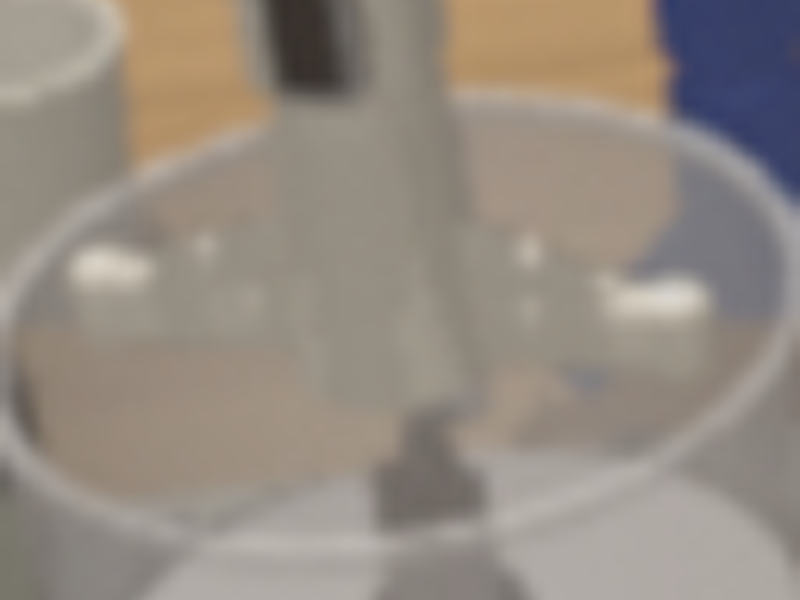

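In the enlarged view the pilot is at scene x≈224.5 and the spline block at ≈224.4. The hub foot is at ≈221.4 and should be near 223, so the shaft is about 4–5 mm further in +y. I'll shift that much and lower onto the pin while watching the force.

```bash
python3 -m handwheel '[[[0.45,-0.1,0],[0,0,0]],[[0.45,-0.1,0],[0,0,0]],[[0.45,-0.1,1],[0,0,0]],[[0.45,-0.1,1.2],[0,0,0]],[[0.45,-0.1,1.2],[0,0,0]]]'; python3 -m handwheel '[[[0,0,0.6],[0,0,0]],[[0,0,1.1],[0,0,0]],[[0,0,1.1],[0,0,0]]]'; python3 -c "
from h import *
for i in range(3):
  ctrl.get_image('scene');o=ctrl.get_obs();print(o['tool_pos'],o['contact_force'],o['wrist_torque'])"
```

```text
t: 10.25
tool_pos: [0.5797, -0.2108, 0.2279]
tool_rot: [-2.625, -1.725, 0.001]
contact_force: [-0.6, 0.0, -1.9]
opening: 0.0314
grip_force: 60.2
t: 10.62
tool_pos: [0.5794, -0.2107, 0.2167]
tool_rot: [-2.624, -1.724, 0.002]
contact_force: [-1.7, 0.2, -1.6]
opening: 0.0315
grip_force: 60.2
[ 0.5795 -0.2107  0.217 ] [-1.7196  0.6391 -1.4594] [0.0512 0.3169 0.0098]
[ 0.5796 -0.2107  0.2172] [-1.2194  0.3589 -1.1682] [0.1188 0.3576 0.0498]
[ 0.5796 -0.2107  0.2174] [-1.2768 -0.1543 -2.3909] [ 0.1403  0.4335 -0.0231]
```

The pin is in the bore with only a slight side force toward −x. I'll ease that way and go down to the splines.

```bash
python3 -m handwheel '[[[-0.06,-0.14,0],[0,0,0]],[[-0.06,-0.14,0.6],[0,0,0]],[[-0.06,-0.14,1.2],[0,0,0]],[[-0.06,-0.14,1.2],[0,0,0]]]'; python3 -c "
from h import *
for i in range(2):
  ctrl.get_image('scene');o=ctrl.get_obs();print(o['tool_pos'],o['contact_force'],o['wrist_torque'])"
```

```text
t: 11.28
tool_pos: [0.5783, -0.2113, 0.2051]
tool_rot: [2.625, 1.725, -0.001]
contact_force: [-0.2, -2.2, -1.8]
opening: 0.0319
grip_force: 60.4
[ 0.5783 -0.2113  0.2052] [-0.9115 -1.1167 -3.6945] [-0.5178  0.1612  0.0008]
[ 0.5783 -0.2113  0.2052] [-0.3835 -2.3826 -3.1899] [-0.6099  0.182   0.0121]
```

```bash
python3 -m handwheel '[[[0,0,0.4],[0,0,0]],[[0,0,0.8],[0,0,0]],[[0,0,0.8],[0,0,0]]]'; python3 -c "
from h import *
for i in range(2):
  ctrl.get_image('scene');o=ctrl.get_obs();print(o['tool_pos'],o['contact_force'],o['wrist_torque'])
go([.58,-.212,.1],np.radians(66.5))"
```

```text
t: 11.75
tool_pos: [0.5784, -0.2117, 0.1979]
tool_rot: [2.624, 1.724, -0.002]
contact_force: [-2.3, -5.3, 1.4]
opening: 0.0316
grip_force: 60.7
[ 0.5784 -0.2117  0.1978] [-3.0436 -4.4325  0.8585] [-1.1384  0.6879 -0.029 ]
[ 0.5784 -0.2117  0.1978] [-2.9513 -4.5063  1.6373] [-1.1792  0.6797 -0.0391]
t 11.85 pos [ 0.5784 -0.2117  0.1978] curyaw 1.1624268220930525 q6 -0.062246543839449844 shift [0.0568 0.1484 9.783 ] turn [0.0007 0.0018 0.0018]
```

It has dropped past the spline tops with little force, so it's meshed. I'll relieve the side force (about −3, −4.5 N) and keep going down.

```bash
python3 -m handwheel '[[[-0.18,-0.03,0],[0,0,0]],[[-0.18,-0.03,0.5],[0,0,0]],[[-0.18,-0.03,1],[0,0,0]],[[-0.18,-0.03,1],[0,0,0]]]'; python3 -c "
from h import *
for i in range(2):
  ctrl.get_image('scene');o=ctrl.get_obs();print(o['tool_pos'],o['contact_force'],o['wrist_torque'])"
```

```text
t: 12.35
tool_pos: [0.5774, -0.2121, 0.1865]
tool_rot: [-2.625, -1.725, -0.0]
contact_force: [0.9, -2.7, -3.4]
opening: 0.0313
grip_force: 60.3
[ 0.5774 -0.2121  0.1866] [ 0.5961 -1.7922 -3.3961] [-0.596  -0.2837  0.0129]
[ 0.5774 -0.2121  0.1867] [ 0.0636 -2.6264 -3.6203] [-0.587  -0.2338 -0.0155]
```

```bash
python3 -m handwheel '[[[-0.08,0.03,0.5],[0,0,0]],[[-0.08,0.03,1],[0,0,0]],[[-0.08,0.03,1.5],[0,0,0]],[[-0.08,0.03,2],[0,0,0]],[[-0.08,0.03,2],[0,0,0]]]'; python3 -c "
from h import *
for i in range(2):
  ctrl.get_image('scene');o=ctrl.get_obs();print(o['tool_pos'],o['contact_force'],o['wrist_torque'])"
```

```text
t: 13.08
tool_pos: [0.5771, -0.213, 0.1669]
tool_rot: [-2.624, -1.725, 0.001]
contact_force: [-0.3, 0.4, -1.9]
opening: 0.0313
grip_force: 60.6
[ 0.5773 -0.2131  0.1674] [-0.254   0.594  -1.2246] [ 0.0444  0.0039 -0.0484]
[ 0.5775 -0.2132  0.1677] [ 0.2639 -0.5889 -1.6411] [-0.0361  0.0438 -0.0018]
```

Side force is nil. Now I'll press onto the seal in steps.

```bash
python3 -m handwheel '[[[0,0,0.3],[0,0,0]],[[0,0,0.5],[0,0,0]],[[0,0,0.5],[0,0,0]],[[0,0,0.5],[0,0,0]]]' - 90; python3 -m handwheel '[[[0,0,0.2],[0,0,0]],[[0,0,0.4],[0,0,0]],[[0,0,0.4],[0,0,0]],[[0,0,0.4],[0,0,0]]]'
```

```text
t: 13.68
tool_pos: [0.5779, -0.2134, 0.1637]
tool_rot: [2.624, 1.725, 0.001]
contact_force: [-0.8, -0.6, 3.9]
opening: 0.0311
grip_force: 91.8
t: 14.18
tool_pos: [0.5779, -0.2135, 0.1599]
tool_rot: [2.624, 1.725, 0.001]
contact_force: [-0.8, -0.1, 6.9]
opening: 0.0313
grip_force: 92.2
```

```bash
python3 -m handwheel '[[[0,0,0.2],[0,0,0]],[[0,0,0.2],[0,0,0]],[[0,0,0.2],[0,0,0]]]'; python3 -m handwheel '[[[0,0,0.1],[0,0,0]],[[0,0,0.1],[0,0,0]],[[0,0,0.1],[0,0,0]]]';  python3 -c "
from h import *
for i in range(2):
  cv2.imwrite('pics/f.png',ctrl.get_image('scene'));o=ctrl.get_obs();print(o['tool_pos'],o['contact_force'],o['wrist_torque'])"
```

```text
t: 14.55
tool_pos: [0.578, -0.2135, 0.1593]
tool_rot: [2.624, 1.725, 0.001]
contact_force: [-3.2, 2.1, 11.5]
opening: 0.0311
grip_force: 92.8
t: 14.92
tool_pos: [0.5781, -0.2135, 0.1593]
tool_rot: [2.624, 1.725, 0.001]
contact_force: [-4.3, 1.7, 14.7]
opening: 0.031
grip_force: 93.7
[ 0.5781 -0.2135  0.1593] [-3.9047  1.8329 15.8174] [0.6578 1.3025 0.054 ]
[ 0.5781 -0.2135  0.1593] [-4.4504  2.5593 15.8587] [ 0.6513  1.2838 -0.022 ]
```

The force jumps and the height stays at 0.1593, which matches the predicted home position of 0.1594. The blade is fully down and I'm still pressing with about 16 N, so I'm handing in.

```bash
python3 -c "
from station import ctrl
print(ctrl.finish_job())"
```

```text
the job is handed in; nothing more can be done
None
```

I handed the job in with the white dough blade meshed on the shaft, upright and fully down on the seal, with the gripper still holding it at about 93 N and pressing with about 16 N; the hand-in returned no verdict.

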